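# Find the objective case that rattles and hold it out for the person at the microscope

### The job

In one of the three closed objective cases the objective has come unscrewed and rattles; in the other two it is tight. Working from left to right, lift and shake each case, stand the two sound ones in any seats of the sloping rack so that they sit down fully in their recesses, and never put the rattling one in the rack. Finish while still holding the rattling case in the gripper, upright and still, about 15 cm above the open pack of white wipes beside the microscope, ready for a colleague to take; leave the other things on the bench where they are.

Things in the scene. Friction and masses are not known exactly. Their poses are not given: they have to be found in the camera images.
- case_left: Black round screw-top case of a microscope objective, 60 mm across and 85 mm tall, opaque, standing upright: body 57 mm across with a plain white label band, above 54 mm height a ribbed lid 60 mm across, screwed shut; grip it across the lid, 68 mm above the underside. Origin: centre of the underside; z is its axis. The three cases look alike; this is the left (largest y) one of the row as found.
- case_left_floor (a point): Point on that case's axis on its inside floor, 5 mm above the underside (where the objective stands). All three cases: about 0.37 kg, a 0.25 kg metal objective in a 0.12 kg case. In a sound case it is screwed fast and does not shift.
- case_middle: Black round screw-top case of a microscope objective, 60 mm across and 85 mm tall, opaque, standing upright: body 57 mm across with a plain white label band, above 54 mm height a ribbed lid 60 mm across, screwed shut; grip it across the lid, 68 mm above the underside. Origin: centre of the underside; z is its axis. The three cases look alike; this is the middle one of the row as found.
- case_middle_floor (a point): Point on that case's axis on its inside floor, 5 mm above the underside (where the objective stands). In the rattling case the objective is a free barrel, 28 mm across, 60 mm tall, in a smooth bore 48 mm across, 74 mm high. It slides (friction about 0.1) when the case is jerked sideways or tipped over 7 degrees, up to 10 mm each way, and knocks on the wall.
- case_right: Black round screw-top case of a microscope objective, 60 mm across and 85 mm tall, opaque, standing upright: body 57 mm across with a plain white label band, above 54 mm height a ribbed lid 60 mm across, screwed shut; grip it across the lid, 68 mm above the underside. Origin: centre of the underside; z is its axis. The three cases look alike; this is the right (smallest y) one of the row as found.
- case_right_floor (a point): Point on that case's axis on its inside floor, 5 mm above the underside (where the objective stands). A rattle can be felt at the wrist as knocks while the case is shaken, and, in the upright case, as a moment about the horizontal axis across the jerk that differs by 0.05 to 0.1 N m between a jerk to one side and to the other (strokes of 60 mm at 0.5 m/s do); a sound case shows under 0.03.
- rack: Fixed, weighted sheet-metal rack on the worktop, 118 mm deep and 315 mm wide. Origin: centre of its underside; x points to its back, y along its length, z up; its front faces the robot to within about 10 degrees.
- rack_deck: The rack's grey deck, 90 x 315 x 16 mm, sloping 15 degrees down to the front, with three round seats in a row 105 mm apart. Origin: centre of the deck's underside; z is the normal of the deck and of the seats, leaning 15 degrees from vertical to the front; y along the row. Deck top at z = 16 mm in this frame.
- seat_left (a point): Centre of the floor of the rack's left (+y) seat: a round recess 62 mm across and 8 mm deep, its floor 8 mm below the deck's top and 49 mm above the worktop, parallel to the deck. A seated case has its underside centre here, within the 2.5 mm play.
- seat_middle (a point): Centre of the floor of the rack's middle seat: a round recess 62 mm across and 8 mm deep, its floor 8 mm below the deck's top and 49 mm above the worktop, parallel to the deck. A seated case has its underside centre here, within the 2.5 mm play.
- seat_right (a point): Centre of the floor of the rack's right (-y) seat: a round recess 62 mm across and 8 mm deep, its floor 8 mm below the deck's top and 49 mm above the worktop, parallel to the deck. A seated case has its underside centre here, within the 2.5 mm play.
- wipe_pack: Open pack of crumpled white wipes, 108 x 120 mm and 26 mm high, staying put, on the bare worktop between the mat and the microscope on the right. Origin: centre of its underside.
- tweezers: Bystander: black tweezers, 118 mm long, lying flat. Origin: centre of the underside.
- loupe: Bystander: small black eye loupe, 37 mm across, 33 mm tall. Origin: centre of the underside.
- petri_dish: Bystander: clear petri dish, 60 mm across, 15 mm tall. Origin: centre of the underside.
- driver: Bystander: small yellow screwdriver, 124 mm long, lying flat. Origin: centre of the underside.
Not all that is in view belongs to the job. There is more than one size of the wipe_pack; the job needs the larger.

How it is judged:
By the outcome, as a careful person would: the job done as asked, in the order asked, and still so for the second after the job is handed in, while the arm keeps its last pose, push and grip.
It also fails if it takes over 72 s, if anything falls off the work surface, if the arm or the gripper's body presses on something with over 40 N, if the wrist force passes 120 N, or if a joint passes its speed limit or range.

### The arm

A 6-joint arm with a two-finger parallel gripper is mounted at the origin on a cart in front of the work surface, level with it; the furniture and walls round the work are solid. World frame = base frame: x ahead of the robot, y to its left, z up, the work surface at z = 0. Lengths are in m, angles in degrees, forces in N, time in s.
With the tool pointing down it reaches from about 0.425 to 1.125 m from the base axis. Payload 14.9 kg.
Tool frame: the origin (TCP) lies midway between the tips of the shut fingers; the grasp point (between the pads) lies 19 mm behind it (manip.grasp_offset is the distance from the TCP to the grasp point, in m); z points along the fingers, y is the line along which they close (so a half turn about z gives the same grasp; the last joint's range is limited). The gripper opens to 91 mm and grips with 3 to 60 N. Pads are 32 mm wide; open, the fingers measure 118 mm over their backs; the gripper's body (76 mm by 178 mm) begins 60 mm behind the grasp point.
Start: joints at [-74.215, 21.709, 99.362, -0, 58.929, -1.908], TCP at [0.213, -0.667, 0.214] pointing down, gripper open.
Joint ranges: [-158.91, 158.91], [-42.39, 125.64], [0.06, 152.35], [-60.88, 240.88], [17.5, 164.5], [-176.32, 176.32]. Speed limits (degrees/s): [108.29, 108.29, 136.94, 180, 180, 180].

### API

Orientations are given as a 3x3 rotation matrix whose columns are the frame's x, y, z axes.
In Python, from plant import manip gives the robot as it stands.
- The arm moves only by the shell command python3 -m creep 'ROWS'. ROWS is JSON, a list of rows, each a list of 7 numbers: the gripper command: -1 is fully open, 1 is shut, values between are in proportion, then the shift along the world's x, y, z in m, then the turn, a rotation vector about the world's x, y, z in degrees. A call has 1 to 12 rows; each row is the pose to reach, as a shift and turn from the pose commanded when the call began; what a row does not reach only later rows make up. A row lasts 1/8 s, in which the tool goes at most 62.5 mm and 10.7 degrees, less where a joint would pass 70% of its speed; a pose out of reach is approached as far as the arm can. A call with a gripper value outside its range is refused whole. The fingers move at their own pace and stop on an object; the grip force is fixed at half the most. Time passes only in rows, so rows that repeat a pose let the fingers close. It gives the time, the measured TCP pose, the force, the opening and the grip force at its end, in the units of the state.
- manip.get_obs(): the state, without advancing time (a new reading comes with each control period).
- manip.capture(name): name is "scene" or "side" or "wrist"; returns a dict with "img" (400x640x3 uint8, red, green, blue), "intrinsics" (3x3 intrinsics, pixels), "rvec" (rotation vector, rad) and "tvec" (3), from world to camera coordinates, as OpenCV has them; the wrist camera has in their place "T_tool_cam" (4x4, takes a point from camera to tool coordinates, whose origin is the TCP and whose axes are the flange's). Camera axes: x right, y down, z forward; pixel columns grow to the right and rows downward; lengths in m; the calibration is good to about 2 mm. The wrist camera is an equidistant fisheye: a pixel r from the principal point sees the ray r / f radians off the axis. A picture is of the moment at which its call begins: read the wrist's pose just before it. There is no depth.
- manip.hand_in(): hands the job in; it is judged then, once.
The state is a dict: "time_s": time; "joint_positions": joint angles; "joint_vel": joint speeds; "tau": joint torques, N m; "tcp_pos": TCP position; "eef_rot": TCP orientation; "wrist_force": force on the tool from outside, world axes, zero at the start; "torque": the same for the moment, N m; "finger_gap": opening from 0.0 (shut) to 1.0 (fully open); "gripper_force": force on a finger pad.
Only numpy, scipy, OpenCV 4.12 (cv2) and the standard library are available. Lean on these libraries where they do the work, as an engineer would, in place of code of your own. Each camera call takes 0.05 s, during which the arm holds its last target. There are 200 camera calls.

## Working session

There is one attempt and no reset: what is moved stays moved. The work goes in short steps, Python scripts to look and compute and a shell command to move; the robot and the scene stay as the last step left them, time stands still between calls to the robot, and variables do not carry over. Pictures are saved under pics/ and viewed, at most 10 in all, crops included, and the job is handed in when it is done.

```bash
ls; mkdir -p pics
cat > look.py <<'E'
import numpy as np, cv2
from plant import manip
def cap(n,f=None):
    c=manip.capture(n)
    if f: cv2.imwrite('pics/'+f,cv2.cvtColor(c['img'],cv2.COLOR_RGB2BGR))
    return c
def ray(c,uv):
    R=cv2.Rodrigues(np.array(c['rvec'],float))[0];t=np.array(c['tvec'],float).ravel()
    K=np.array(c['intrinsics']);d=R.T@np.linalg.inv(K)@np.array([uv[0],uv[1],1.]);return -R.T@t,d/np.linalg.norm(d)
def onz(c,uv,z):
    o,d=ray(c,uv);return o+d*(z-o[2])/d[2]
def proj(c,P):
    return cv2.projectPoints(np.array(P,float).reshape(-1,3),np.array(c['rvec'],float),np.array(c['tvec'],float),np.array(c['intrinsics'],float),None)[0].reshape(-1,2)
def wray(c,T,uv):
    # T: (pos, rot) of tool
    K=c['intrinsics'];d=np.array([(uv[0]-K[0][2])/K[0][0],(uv[1]-K[1][2])/K[1][1]]);th=np.hypot(*d)
    v=np.array([*(d/th*np.sin(th) if th>0 else d),np.cos(th)]);M=np.array(c['T_tool_cam'])
    R=np.array(T[1]);return np.array(T[0])+R@M[:3,3],R@M[:3,:3]@v
def wonz(c,T,uv,z):
    o,d=wray(c,T,uv);return o+d*(z-o[2])/d[2]
E
python3 - <<'E'
from look import *
for n in('scene','side'):
    c=cap(n,n+'0.png');R=cv2.Rodrigues(np.array(c['rvec'],float))[0];print(n,-R.T@np.ravel(c['tvec']),R[2],np.array(c['intrinsics'])[0])
o=manip.get_obs();print(o)
E
```

```text
pics
scene [-0.11737711  0.67252219  0.56922728] [ 0.60406356 -0.61175066 -0.51075273] [364.28132758   0.         323.78183021]
side [0.17690653 0.72753183 1.1302222 ] [ 0.25085449 -0.52722557 -0.81185295] [494.87781285   0.         321.4910239 ]
{'time_s': 0.1, 'joint_positions': array([-7.42185941e+01,  2.17358018e+01,  9.93925528e+01, -5.81538233e-04,
        5.89303072e+01, -1.90816727e+00]), 'joint_vel': array([ 0.00719049, -0.05463172, -0.06169359,  0.04591799, -0.00675784,
       -0.09027003]), 'tau': array([ 3.99806031e-04, -7.65039611e+01, -4.35289371e+01,  6.52880967e-02,
        3.98618798e-02, -2.58893289e-05]), 'tcp_pos': array([ 0.21259154, -0.666551  ,  0.21334779]), 'eef_rot': array([[ 9.52715205e-01,  3.03864536e-01, -2.86818227e-04],
       [ 3.03864670e-01, -9.52714698e-01,  9.82885292e-04],
       [ 2.54080428e-05, -1.02356369e-03, -9.99999476e-01]]), 'wrist_force': array([0.14787525, 0.9298312 , 0.76717884]), 'torque': array([ 0.00308446,  0.02904229, -0.01222373]), 'gripper_force': 0.0, 'finger_gap': 1.004390296106961}
```

View pics/scene0.png

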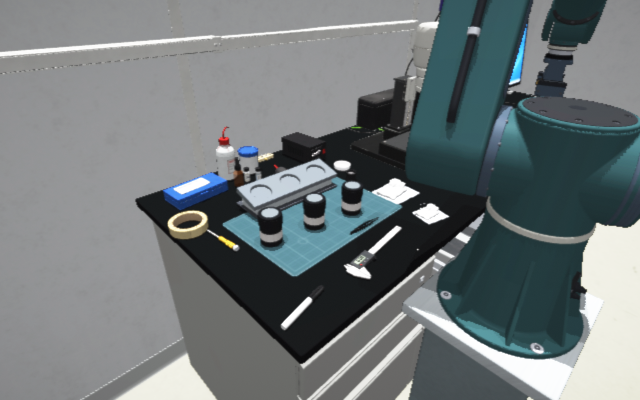

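View pics/side0.png

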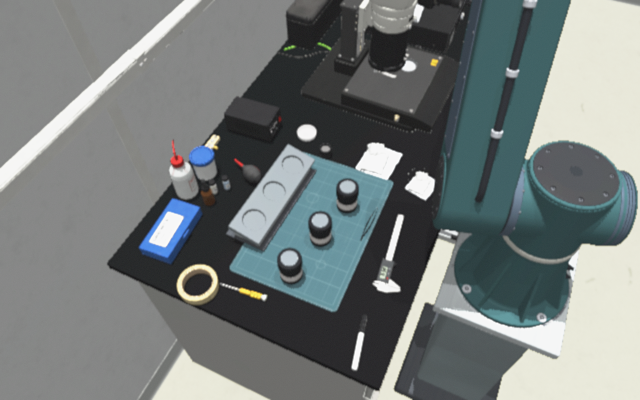

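Run:
```python
from look import *
im=cv2.imread('pics/side0.png')[135:300,215:435]
cv2.imwrite('pics/crop.png',cv2.resize(im,None,fx=3.6,fy=3.6,interpolation=cv2.INTER_CUBIC))
c=cap('side')
for n,uv,z in [('L',(290,258),.085),('M',(320,222),.085),('R',(347,188),.085),('sl',(254,219),.057),('sm',(273,190),.057),('sr',(293,162),.057),('pack',(380,160),.026),('small',(420,186),.02)]: print(n,onz(c,uv,z).round(3))
```

```text
L [0.5   0.229 0.085]
M [0.478 0.105 0.085]
R [ 0.458 -0.023  0.085]
sl [0.647 0.151 0.057]
sm [0.647 0.046 0.057]
sr [ 0.642 -0.066  0.057]
pack [ 0.427 -0.2    0.026]
small [ 0.291 -0.161  0.02 ]
```

View pics/crop.png

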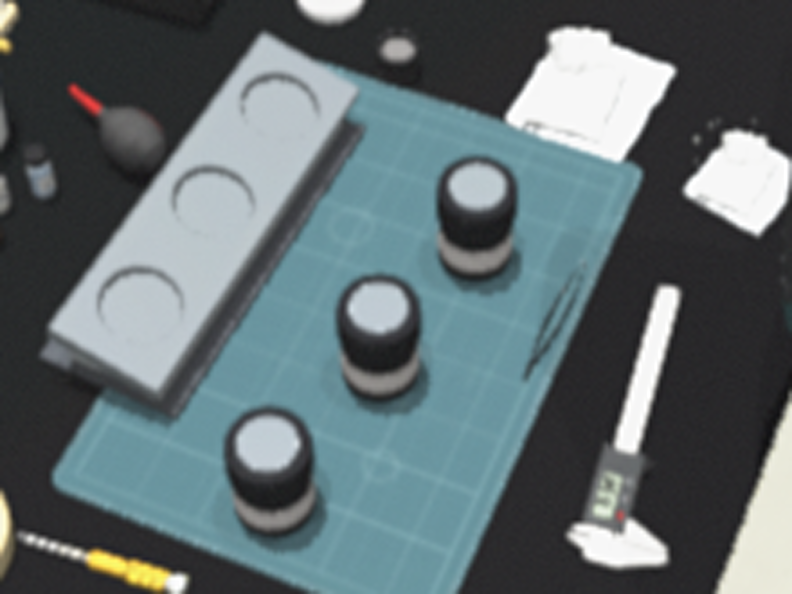

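Run:
```python
from look import *
c=cap('side');s=cap('scene')
q=lambda p:(p[0]/3.6+215-.36,p[1]/3.6+135-.36)
for n,uv,z in [('L',(268,443),.085),('M',(379,305),.085),('R',(476,187),.085),('sl',(141,303),.057),('sm',(213,203),.057),('sr',(280,106),.057),('pack',(590,92),.026)]: print(n,onz(c,q(uv),z).round(4))
f=[onz(c,q(p),.0525-.045*.259) for p in [(158,395),(357,90)]];b=[onz(c,q(p),.0525+.0116) for p in [(50,330),(265,33)]]
for a in (f,b): print('edge',np.array(a).round(3).tolist(),np.degrees(np.arctan2(*(a[0]-a[1])[:2])))
for p,z in [((397,130),.03),((455,100),.1),((305,90),.02),((380,65),.2),((343,90),.06),((430,125),.06)]: print('mic',p,onz(c,p,z).round(3))
print('small loupe',onz(c,q((398,45)),.033))
```

```text
L [0.5028 0.2291 0.085 ]
M [0.4818 0.0975 0.085 ]
R [ 0.4605 -0.0274  0.085 ]
sl [0.6481 0.1505 0.057 ]
sm [0.6432 0.0483 0.057 ]
sr [ 0.64  -0.058  0.057]
pack [ 0.4303 -0.1978  0.026 ]
edge [[0.605, 0.206, 0.041], [0.598, -0.11, 0.041]] 1.341883900858689
edge [[0.693, 0.201, 0.064], [0.683, -0.117, 0.064]] 1.8584427102187784
mic (397, 130) [ 0.421 -0.331  0.03 ]
mic (455, 100) [ 0.289 -0.452  0.1  ]
mic (305, 90) [ 0.762 -0.388  0.02 ]
mic (380, 65) [ 0.516 -0.392  0.2  ]
mic (343, 90) [ 0.63  -0.397  0.06 ]
mic (430, 125) [ 0.332 -0.362  0.06 ]
small loupe [ 0.59109665 -0.17446658  0.033     ]
```

Run:
```python
from look import *
c=cap('side');s=cap('scene');w=cap('wrist','w0.png')
print(np.array(w['T_tool_cam']).round(3).tolist(),np.array(w['intrinsics']).round(1).tolist())
for a,b in [((392,12),(427,40)),((392,40),(425,70))]:
    o1,d1=ray(c,a);o2,d2=ray(s,b);k=np.linalg.lstsq(np.c_[d1,-d2],o2-o1,rcond=None)[0];print(o1+d1*k[0],o2+d2*k[1])
```

```text
[[-0.0, -0.957, -0.289, 0.082], [1.0, -0.001, 0.001, 0.001], [-0.001, -0.289, 0.957, -0.172], [0.0, 0.0, 0.0, 1.0]] [[309.7, 0.0, 315.5], [0.0, 309.7, 196.1], [0.0, 0.0, 1.0]]
[ 0.47368228 -0.30512212  0.43376577] [ 0.46253726 -0.31249506  0.43994867]
[ 0.46621684 -0.309251    0.35447781] [ 0.45650951 -0.31604123  0.35993266]
```

View pics/w0.png

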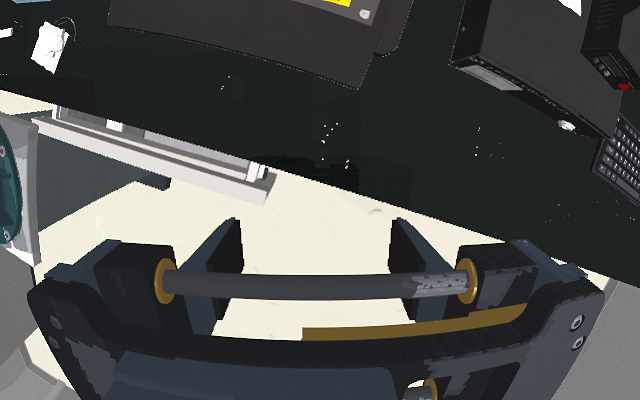

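The wrist view shows open bench and the stage's edge at the top; nothing is above the tool. I go up first, then swing over the microscope (head about z 0.48).

```bash
python3 -m creep '[[-1,0,0,0.06,0,0,0],[-1,0,0,0.12,0,0,0],[-1,0,0,0.18,0,0,0],[-1,0,0,0.24,0,0,0],[-1,0,0,0.30,0,0,0],[-1,0,0,0.36,0,0,0],[-1,0,0,0.40,0,0,0],[-1,0.025,0.055,0.41,0,0,-3],[-1,0.05,0.11,0.41,0,0,-6]]'
```

```text
time_s: 1.52
tcp_pos: [0.263, -0.5559, 0.6247]
eef_rot: [[0.98, 0.2, 0.001], [0.2, -0.98, -0.001], [0.0, 0.001, -1.0]]
wrist_force: [0.1, 0.2, -0.3]
finger_gap: 0.995
gripper_force: 0.0
```

```bash
python3 -m creep '[[-1,0.026,0.056,0,0,0,-2],[-1,0.05,0.11,0,0,0,-4],[-1,0.075,0.165,0,0,0,-6],[-1,0.1,0.22,0,0,0,-8],[-1,0.125,0.28,0,0,0,-10],[-1,0.15,0.34,0,0,0,-12],[-1,0.165,0.4,0,0,0,-13.5],[-1,0.18,0.46,0,0,0,-13.5],[-1,0.195,0.52,0,0,0,-13.5],[-1,0.21,0.58,-0.02,0,0,-13.5],[-1,0.225,0.64,-0.06,0,0,-13.5],[-1,0.23,0.7,-0.1,0,0,-13.5]]'
```

```text
time_s: 3.02
tcp_pos: [0.4903, 0.1235, 0.5374]
eef_rot: [[1.0, -0.031, 0.001], [-0.031, -1.0, 0.0], [0.001, -0.0, -1.0]]
wrist_force: [1.1, -0.7, -0.1]
finger_gap: 0.999
gripper_force: 0.0
```

```bash
python3 -m creep '[[-1,0.003,0.03,-0.055,0,0,0],[-1,0.005,0.06,-0.11,0,0,0],[-1,0.01,0.086,-0.165,0,0,0],[-1,0.01,0.086,-0.225,0,0,0],[-1,0.01,0.086,-0.285,0,0,0],[-1,0.01,0.086,-0.343,0,0,0],[-1,0.01,0.086,-0.343,0,0,0]]'
python3 - <<'E'
from look import *
o=manip.get_obs();w=cap('wrist','w1.png');np.save('w1.npy',np.r_[o['tcp_pos'],o['eef_rot'].ravel()]);print(o['tcp_pos'])
E
```

```text
time_s: 3.9
tcp_pos: [0.4979, 0.2067, 0.192]
eef_rot: [[0.999, -0.032, -0.007], [-0.032, -1.0, -0.002], [-0.007, 0.003, -1.0]]
wrist_force: [0.4, 0.2, -0.0]
finger_gap: 0.997
gripper_force: 0.0
[0.49791739 0.20668743 0.19202674]
```

View pics/w1.png

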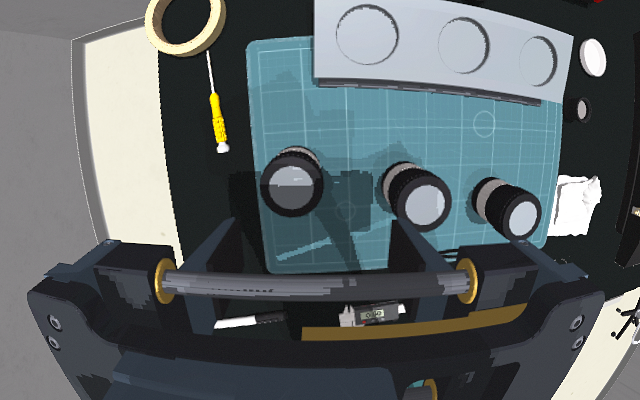

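The wrist view shows the lid tops at about (293,187), (424,204) and (521,216), and the seat rims at (367,34), (464,45) and (538,61).

Run:
```python
from look import *
a=np.load('w1.npy');T=(a[:3],a[3:].reshape(3,3));w=cap('wrist')
for n,uv,z in [('L',(293,187),.085),('M',(424,204),.085),('R',(521,216),.085),('sl',(367,34.5),.057),('sm',(464,45),.057),('sr',(538,61),.057)]: print(n,wonz(w,T,uv,z).round(4))
```

```text
L [0.5049 0.2263 0.085 ]
M [0.4836 0.0986 0.085 ]
R [ 0.4639 -0.0276  0.085 ]
sl [0.6502 0.1503 0.057 ]
sm [0.647  0.0451 0.057 ]
sr [ 0.6434 -0.0595  0.057 ]
```

```bash
python3 -m creep '[[-1,0.001,-0.002,0,0,0,0],[-1,0.001,-0.002,0,0,0,0],[-1,0.001,-0.002,-0.03,0,0,0],[-1,0.001,-0.002,-0.03,0,0,0],[-1,0.001,-0.002,-0.03,0,0,0]]'
```

```text
time_s: 4.62
tcp_pos: [0.5018, 0.2057, 0.1664]
eef_rot: [[1.0, -0.032, 0.001], [-0.032, -1.0, 0.0], [0.001, -0.0, -1.0]]
wrist_force: [-0.5, -0.0, 1.2]
finger_gap: 0.999
gripper_force: 0.0
```

```bash
python3 -m creep '[[-1,0.002,0.022,0,0,0,0],[-1,0.002,0.022,-0.04,0,0,0],[-1,0.002,0.022,-0.08,0,0,0],[-1,0.002,0.022,-0.116,0,0,0],[-1,0.002,0.022,-0.116,0,0,0],[1,0.002,0.022,-0.116,0,0,0],[1,0.002,0.022,-0.116,0,0,0],[1,0.002,0.022,-0.116,0,0,0],[1,0.002,0.022,-0.116,0,0,0]]'
```

```text
time_s: 5.75
tcp_pos: [0.5039, 0.2279, 0.05]
eef_rot: [[0.999, -0.032, 0.002], [-0.032, -0.999, 0.001], [0.001, -0.001, -1.0]]
wrist_force: [-0.9, 3.4, 7.1]
finger_gap: 0.646
gripper_force: 30.0
```

```bash
cat > tq.py <<'E'
from look import *
o=manip.get_obs();print('T',o['torque'].round(3),'F',o['wrist_force'].round(2),'p',o['tcp_pos'].round(4),o['time_s'].__round__(2))
E
python3 -m creep '[[1,0,0,0.05,0,0,0],[1,0,0,0.1,0,0,0],[1,0,0,0.1,0,0,0],[1,0,0,0.1,0,0,0],[1,0,-0.06,0.1,0,0,0],[1,0,0,0.1,0,0,0],[1,0,0,0.1,0,0,0],[1,0,0,0.1,0,0,0],[1,0,0,0.1,0,0,0],[1,0,0,0.1,0,0,0]]'; python3 tq.py
python3 -m creep '[[1,0,0.06,0,0,0,0],[1,0,0,0,0,0,0],[1,0,-0.06,0,0,0,0],[1,0,-0.06,0,0,0,0],[1,0,-0.06,0,0,0,0],[1,0,-0.06,0,0,0,0],[1,0,-0.06,0,0,0,0]]'; python3 tq.py
python3 -m creep '[[1,0,0.06,0,0,0,0],[1,0,0.06,0,0,0,0],[1,0,0.06,0,0,0,0],[1,0,0.06,0,0,0,0],[1,0,0.06,0,0,0,0]]'; python3 tq.py
```

```text
time_s: 7.0
tcp_pos: [0.503, 0.2273, 0.1488]
eef_rot: [[1.0, -0.032, -0.001], [-0.032, -1.0, -0.0], [-0.001, 0.0, -1.0]]
wrist_force: [-0.3, 0.2, -3.3]
finger_gap: 0.648
gripper_force: 30.0
T [ 0.006 -0.001 -0.001] F [-0.26  0.18 -3.34] p [0.503  0.2273 0.1488] 7.0
time_s: 7.88
tcp_pos: [0.5033, 0.1682, 0.1492]
eef_rot: [[1.0, -0.031, 0.0], [-0.031, -1.0, 0.0], [0.0, -0.0, -1.0]]
wrist_force: [-0.3, 0.6, -4.3]
finger_gap: 0.648
gripper_force: 29.9
T [ 0.108 -0.014 -0.032] F [-0.32  0.63 -4.33] p [0.5033 0.1682 0.1492] 7.88
time_s: 8.5
tcp_pos: [0.5033, 0.227, 0.1492]
eef_rot: [[0.999, -0.032, -0.0], [-0.032, -0.999, -0.0], [-0.0, 0.0, -1.0]]
wrist_force: [0.4, 0.6, -3.7]
finger_gap: 0.651
gripper_force: 29.9
T [-0.017 -0.013  0.005] F [ 0.36  0.57 -3.74] p [0.5033 0.227  0.1492] 8.5
```

```bash
cat > tq.py <<'E'
from look import *
t=[]
for i in range(7):
    o=manip.get_obs();t.append(np.r_[o['torque'],o['wrist_force']]); manip.capture('side')
t=np.array(t);print('T mean',t.mean(0).round(3),'sd',t.std(0).round(3)[:2],o['time_s'])
E
python3 tq.py
python3 -m creep '[[1,0,-0.06,0,0,0,0],[1,0,-0.06,0,0,0,0],[1,0,-0.06,0,0,0,0],[1,0,-0.06,0,0,0,0],[1,0,-0.06,0,0,0,0]]' >/dev/null; python3 tq.py
python3 -m creep '[[1,0,0.06,0,0,0,0],[1,0,0.06,0,0,0,0],[1,0,0.06,0,0,0,0],[1,0,0.06,0,0,0,0],[1,0,0.06,0,0,0,0]]'; python3 tq.py
```

```text
T mean [-0.015  0.013  0.005 -0.086  0.259 -3.753] sd [0.035 0.02 ] 8.8
T mean [ 0.036  0.005 -0.004  0.058  0.31  -3.861] sd [0.011 0.032] 9.775
time_s: 10.45
tcp_pos: [0.5033, 0.2269, 0.1492]
eef_rot: [[0.999, -0.032, -0.0], [-0.032, -0.999, -0.0], [-0.0, 0.0, -1.0]]
wrist_force: [-0.3, 0.2, -3.5]
finger_gap: 0.647
gripper_force: 29.9
T mean [-2.000e-03  3.000e-03  9.000e-03  3.370e-01  8.700e-02 -3.474e+00] sd [0.026 0.033] 10.75
```

```bash
sed -i 's/range(7)/range(12)/' tq.py
python3 -m creep '[[1,0,-0.06,0,0,0,0],[1,0,-0.06,0,0,0,0],[1,0,-0.06,0,0,0,0],[1,0,-0.06,0,0,0,0],[1,0,-0.06,0,0,0,0]]' >/dev/null; python3 tq.py
python3 -m creep '[[1,0,0.06,0,0,0,0],[1,0,0.06,0,0,0,0],[1,0,0.06,0,0,0,0],[1,0,0.06,0,0,0,0],[1,0,0.06,0,0,0,0]]' >/dev/null; python3 tq.py
```

```text
T mean [ 0.046  0.006 -0.014 -0.204 -0.074 -3.718] sd [0.025 0.023] 11.975
T mean [-7.000e-03  1.000e-02  2.000e-03 -2.470e-01  9.400e-02 -3.685e+00] sd [0.038 0.028] 13.2
```

Left differs by 0.05 N m between strokes to each side, so it probably rattles. I set it back and test the middle one.

```bash
python3 -m creep '[[1,0,0,-0.04,0,0,0],[1,0,0,-0.08,0,0,0],[1,0,0,-0.099,0,0,0],[1,0,0,-0.099,0,0,0],[1,0,0,-0.099,0,0,0],[-1,0,0,-0.099,0,0,0],[-1,0,0,-0.099,0,0,0],[-1,0,0,-0.099,0,0,0],[-1,0,0,-0.05,0,0,0],[-1,0,0,-0.005,0,0,0],[-1,-0.01,-0.06,-0.005,0,0,0],[-1,-0.02,-0.12,-0.005,0,0,0]]'
python3 -m creep '[[-1,0,-0.009,0,0,0,0],[-1,0,-0.009,0,0,0,0],[-1,0,-0.009,0,0,0,0]]'
```

```text
time_s: 14.75
tcp_pos: [0.4832, 0.1066, 0.145]
eef_rot: [[1.0, -0.03, 0.002], [-0.03, -1.0, 0.0], [0.002, -0.0, -1.0]]
wrist_force: [0.7, -0.8, 0.3]
finger_gap: 1.003
gripper_force: 0.0
time_s: 15.12
tcp_pos: [0.4837, 0.0994, 0.1443]
eef_rot: [[1.0, -0.031, 0.0], [-0.031, -1.0, 0.0], [0.0, -0.0, -1.0]]
wrist_force: [-0.3, -0.3, 0.9]
finger_gap: 0.996
gripper_force: 0.0
```

```bash
python3 -m creep '[[-1,-0.001,-0.001,-0.05,0,0,0],[-1,-0.001,-0.001,-0.094,0,0,0],[-1,-0.001,-0.001,-0.094,0,0,0],[1,-0.001,-0.001,-0.094,0,0,0],[1,-0.001,-0.001,-0.094,0,0,0],[1,-0.001,-0.001,-0.094,0,0,0],[1,-0.001,-0.001,-0.094,0,0,0],[1,-0.001,-0.001,-0.04,0,0,0],[1,-0.001,-0.001,0.006,0,0,0],[1,-0.001,-0.001,0.006,0,0,0],[1,-0.001,-0.001,0.006,0,0,0]]'
python3 -m creep '[[1,0,0.06,0,0,0,0],[1,0,0,0,0,0,0],[1,0,0,0,0,0,0],[1,0,0,0,0,0,0],[1,0,0,0,0,0,0],[1,0,0,0,0,0,0]]'; python3 tq.py
python3 -m creep '[[1,0,0.06,0,0,0,0],[1,0,0.06,0,0,0,0],[1,0,0.06,0,0,0,0],[1,0,0.06,0,0,0,0],[1,0,0.06,0,0,0,0]]' >/dev/null; python3 tq.py
python3 -m creep '[[1,0,-0.06,0,0,0,0],[1,0,-0.06,0,0,0,0],[1,0,-0.06,0,0,0,0],[1,0,-0.06,0,0,0,0],[1,0,-0.06,0,0,0,0]]' ; python3 tq.py
```

```text
time_s: 16.5
tcp_pos: [0.4816, 0.0974, 0.1494]
eef_rot: [[0.999, -0.032, -0.001], [-0.032, -0.999, -0.0], [-0.001, 0.0, -1.0]]
wrist_force: [-0.5, 0.6, -4.2]
finger_gap: 0.655
gripper_force: 30.0
time_s: 17.25
tcp_pos: [0.4822, 0.0975, 0.1499]
eef_rot: [[0.999, -0.032, -0.0], [-0.032, -0.999, 0.0], [-0.0, -0.0, -1.0]]
wrist_force: [0.6, -0.4, -4.3]
finger_gap: 0.658
gripper_force: 30.0
T mean [ 2.400e-02  1.400e-02 -4.000e-03  6.600e-02  2.200e-02 -4.041e+00] sd [0.026 0.016] 17.8
T mean [ 0.023  0.015  0.017  0.13  -0.099 -3.736] sd [0.034 0.026] 19.025
time_s: 19.7
tcp_pos: [0.4823, 0.0982, 0.1502]
eef_rot: [[1.0, -0.03, -0.0], [-0.03, -1.0, 0.0], [-0.0, -0.0, -1.0]]
wrist_force: [-0.1, 0.4, -4.4]
finger_gap: 0.654
gripper_force: 30.0
T mean [ 0.011  0.007 -0.    -0.176 -0.022 -3.632] sd [0.032 0.031] 20.25
```

Middle is sound (difference under 0.01). I take it to the left seat and stop 25 mm off along the seat axis.

```bash
python3 -m creep '[[1,0,0.01,0.03,0,0,0],[1,0.05,0.03,0.03,-0.2,-5,0],[1,0.1,0.05,0.03,-0.4,-10,0],[1,0.143,0.053,0.01,-0.5,-15,0],[1,0.1495,0.053,-0.03,-0.5,-15,0],[1,0.1495,0.053,-0.03,-0.5,-15,0],[1,0.1495,0.053,-0.03,-0.5,-15,0],[1,0.1495,0.053,-0.03,-0.5,-15,0]]'
python3 - <<'E'
from look import *
o=manip.get_obs();w=cap('wrist','w2.png');np.save('w2.npy',np.r_[o['tcp_pos'],o['eef_rot'].ravel()]);print(o['tcp_pos'])
c=cap('side','side2.png');s=cap('scene','scene2.png')
f=lambda i,b,k:cv2.resize(i[b[0]:b[1],b[2]:b[3]],None,fx=k,fy=k,interpolation=cv2.INTER_CUBIC)
a=f(c['img'],(140,250,220,320),4);b=f(s['img'],(135,235,220,320),4);w=w['img'][:250,200:500]
H=440
out=np.zeros((600,800,3),np.uint8);out[:340,:400]=a[:340,:400];out[:340,400:]=b[:340,:400];out[350:600,:300]=w
cv2.imwrite('pics/combo2.png',out[:,:,::-1])
E
```

```text
time_s: 21.3
tcp_pos: [0.6324, 0.1507, 0.122]
eef_rot: [[0.965, -0.032, 0.261], [-0.03, -1.0, -0.008], [0.261, -0.0, -0.965]]
wrist_force: [0.4, 0.0, -3.8]
finger_gap: 0.656
gripper_force: 30.0
[0.63239827 0.15069279 0.12195675]
```

View pics/combo2.png

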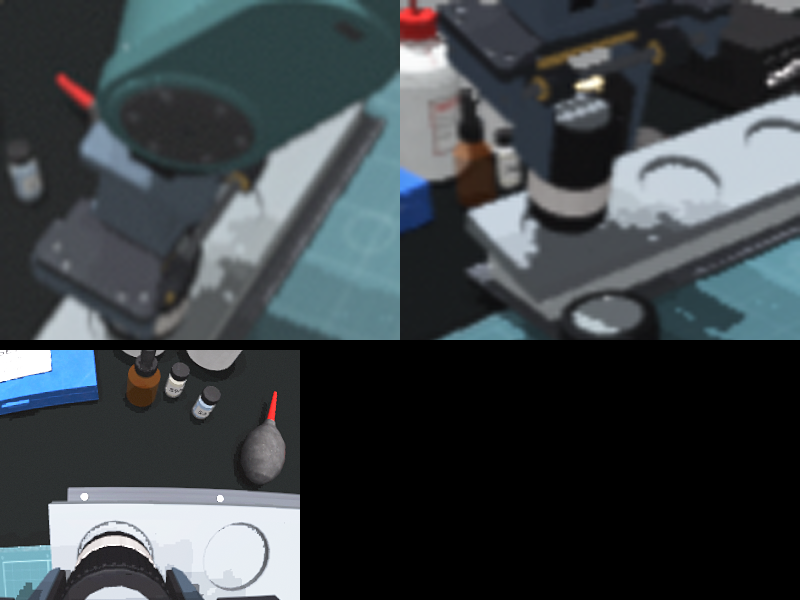

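```bash
python3 - <<'E'
from look import *
a=np.load('w2.npy');p,R=a[:3],a[3:].reshape(3,3);w=cap('wrist')
n=-R[:,2];f=np.array([.651,.1504,.049]);top=f+.008*n
def hit(uv):
    o,d=wray(w,(p,R),uv);return o+d*(n@(top-o))/(n@d)
rk=np.c_[R[:,0],-R[:,1],n]  # deck axes x back, y left
loc=lambda P:(rk.T@(P-p)*1000).round(1)
for nm,uv in [('m centre',(236,557)),('m left',(203,557)),('m right',(269,556)),('m top',(238,523)),('m bot',(235,590)),('L top',(117,521)),('L left',(78,550)),('L right',(154,550))]:
    print(nm,loc(hit((uv[0]+200,uv[1]-350))))
print('expected',loc(f))
E
python3 - <<'E'
import cv2
i=cv2.imread('pics/w2.png')[150:250,260:480];cv2.imwrite('pics/z2.png',cv2.resize(i,None,fx=3.6,fy=3.6,interpolation=cv2.INTER_CUBIC))
E
```

```text
m centre [   0.5 -104.3  -67.3]
m left [  0.8 -74.1 -67.3]
m right [   1.1 -137.2  -67.3]
m top [  30.4 -102.8  -67.3]
m bot [ -30.7 -107.8  -67.3]
L top [ 31.   -2.  -67.3]
L left [  7.   29.6 -67.3]
L right [  7.  -32.1 -67.3]
expected [ -1.1   0.3 -75.3]
```

View pics/z2.png

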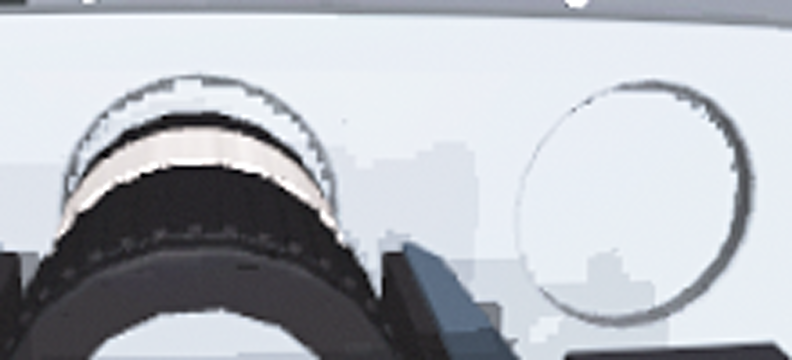

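```bash
python3 -m creep '[[1,0.002,-0.0005,-0.01,0,0,0],[1,0.0045,-0.0007,-0.0185,0,0,0],[1,0.0056,-0.0007,-0.022,0,0,0],[1,0.0056,-0.0007,-0.022,0,0,0],[1,0.0056,-0.0007,-0.022,0,0,0]]';python3 -m creep '[[1,0.0008,0,-0.003,0,0,0],[1,0.0008,0,-0.003,0,0,0],[1,0.0008,0,-0.003,0,0,0]]'
```

```text
time_s: 22.12
tcp_pos: [0.6374, 0.1498, 0.0979]
eef_rot: [[0.965, -0.032, 0.259], [-0.03, -1.0, -0.009], [0.259, 0.001, -0.966]]
wrist_force: [-1.2, -0.3, -5.4]
finger_gap: 0.657
gripper_force: 30.0
time_s: 22.5
tcp_pos: [0.6384, 0.1503, 0.0965]
eef_rot: [[0.965, -0.031, 0.26], [-0.03, -1.0, -0.008], [0.26, 0.0, -0.966]]
wrist_force: [-14.9, 3.6, 21.8]
finger_gap: 0.65
gripper_force: 30.0
```

It made contact at the seat-floor depth (rim contact would come 8 mm higher), so it's seated. I release, back off and go to the right case.

```bash
python3 -m creep '[[-1,-0.0005,0,0.002,0,0,0],[-1,-0.0005,0,0.002,0,0,0],[-1,-0.0005,0,0.002,0,0,0],[-1,-0.008,0,0.03,0,0,0],[-1,-0.018,0,0.07,0,0,0],[-1,-0.05,-0.04,0.09,0,5,0],[-1,-0.09,-0.08,0.09,0.3,10,0],[-1,-0.13,-0.12,0.08,0.5,15,0],[-1,-0.165,-0.165,0.06,0.5,15,0],[-1,-0.176,-0.178,0.05,0.5,15,0],[-1,-0.176,-0.178,0.05,0.5,15,0],[-1,-0.176,-0.178,0.05,0.5,15,0]]'
python3 - <<'E'
from look import *
o=manip.get_obs();w=cap('wrist','w3.png');np.save('w3.npy',np.r_[o['tcp_pos'],o['eef_rot'].ravel()]);c=cap('side','side3.png')
out=np.zeros((600,800,3),np.uint8);out[:250,:640]=w['img'][:250];out[255:600,:560]=cv2.resize(c['img'][150:250,210:370],(560,345),interpolation=cv2.INTER_CUBIC)
cv2.imwrite('pics/combo3.png',out[:,:,::-1])
E
```

```text
time_s: 24.0
tcp_pos: [0.4635, -0.0277, 0.1458]
eef_rot: [[1.0, -0.031, 0.001], [-0.031, -1.0, -0.0], [0.001, -0.0, -1.0]]
wrist_force: [-0.1, 0.1, -0.1]
finger_gap: 0.996
gripper_force: 0.0
```

View pics/combo3.png

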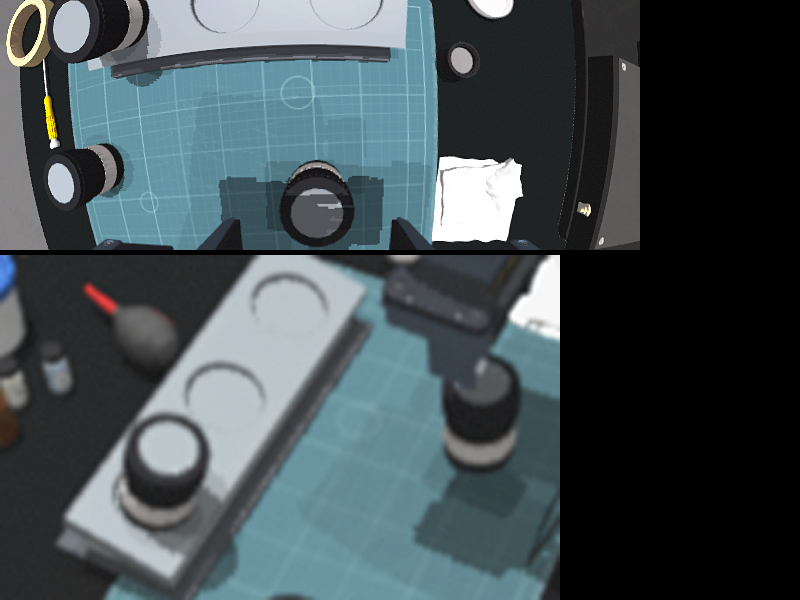

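The middle case stands square in the left seat. The right case's lid is centred between the fingers at (318,212), and the large pack spans about (440–521, 160–241).

```bash
python3 - <<'E'
from look import *
a=np.load('w3.npy');T=(a[:3],a[3:].reshape(3,3));w=cap('wrist')
for u,z in [((318,212),.085),((480,201),.026),((440,160),.026),((521,163),.026),((515,241),.026),((62,180),.085),((578,250),.0),((600,100),.06)]: print(u,wonz(w,T,u,z).round(3))
E
python3 -m creep '[[-1,0,0,-0.05,0,0,0],[-1,0,0,-0.096,0,0,0],[-1,0,0,-0.096,0,0,0],[1,0,0,-0.096,0,0,0],[1,0,0,-0.096,0,0,0],[1,0,0,-0.096,0,0,0],[1,0,0,-0.096,0,0,0],[1,0,0,-0.04,0,0,0],[1,0,0,0.006,0,0,0],[1,0,0,0.006,0,0,0],[1,0,0,0.006,0,0,0]]'
python3 -m creep '[[1,0,0.06,0,0,0,0],[1,0,0,0,0,0,0],[1,0,0,0,0,0,0],[1,0,0,0,0,0,0],[1,0,0,0,0,0,0],[1,0,0,0,0,0,0]]'; python3 tq.py
python3 -m creep '[[1,0,0.06,0,0,0,0],[1,0,0.06,0,0,0,0],[1,0,0.06,0,0,0,0],[1,0,0.06,0,0,0,0],[1,0,0.06,0,0,0,0]]' >/dev/null; python3 tq.py
python3 -m creep '[[1,0,-0.06,0,0,0,0],[1,0,-0.06,0,0,0,0],[1,0,-0.06,0,0,0,0],[1,0,-0.06,0,0,0,0],[1,0,-0.06,0,0,0,0]]' ; python3 tq.py
```

```text
(318, 212) [ 0.462 -0.03   0.085]
(480, 201) [ 0.447 -0.208  0.026]
(440, 160) [ 0.492 -0.155  0.026]
(521, 163) [ 0.489 -0.26   0.026]
(515, 241) [ 0.393 -0.27   0.026]
(62, 180) [0.5   0.224 0.085]
(578, 250) [ 0.349 -0.436  0.   ]
(600, 100) [ 0.573 -0.358  0.06 ]
time_s: 25.52
tcp_pos: [0.4615, -0.0281, 0.1505]
eef_rot: [[0.999, -0.032, -0.001], [-0.032, -1.0, 0.0], [-0.001, -0.0, -1.0]]
wrist_force: [-0.1, -0.1, -3.6]
finger_gap: 0.658
gripper_force: 30.0
time_s: 26.28
tcp_pos: [0.4619, -0.0282, 0.1509]
eef_rot: [[0.999, -0.032, -0.001], [-0.032, -0.999, 0.0], [-0.001, -0.0, -1.0]]
wrist_force: [0.2, -0.2, -4.5]
finger_gap: 0.654
gripper_force: 30.0
T mean [ 2.900e-02  1.000e-02  2.000e-03  1.250e-01  5.300e-02 -3.822e+00] sd [0.034 0.023] 26.825
T mean [ 1.700e-02  2.200e-02  1.000e-03  2.240e-01 -9.000e-02 -3.785e+00] sd [0.022 0.023] 28.05
time_s: 28.72
tcp_pos: [0.4622, -0.0275, 0.1512]
eef_rot: [[1.0, -0.03, 0.0], [-0.03, -1.0, 0.0], [0.0, -0.0, -1.0]]
wrist_force: [-0.1, 0.0, -4.4]
finger_gap: 0.654
gripper_force: 30.0
T mean [ 2.300e-02  1.500e-02  2.000e-03 -1.700e-02 -3.800e-02 -3.678e+00] sd [0.023 0.04 ] 29.275
```

Right is sound too, so the left one is the rattler. The right case goes to the right seat.

```bash
python3 -m creep '[[1,0,0,0.03,0,0,0],[1,0.05,-0.01,0.03,-0.2,-5,0],[1,0.11,-0.03,0.03,-0.4,-10,0],[1,0.155,-0.032,0.01,-0.5,-15,0],[1,0.163,-0.032,-0.0305,-0.5,-15,0],[1,0.163,-0.032,-0.0305,-0.5,-15,0],[1,0.163,-0.032,-0.0305,-0.5,-15,0],[1,0.163,-0.032,-0.0305,-0.5,-15,0]]'
python3 - <<'E'
from look import *
o=manip.get_obs();w=cap('wrist','w4.png');np.save('w4.npy',np.r_[o['tcp_pos'],o['eef_rot'].ravel()]);print(o['tcp_pos'])
cv2.imwrite('pics/z4.png',cv2.resize(w['img'][140:250,150:370][:,:,::-1],None,fx=3.6,fy=3.6,interpolation=cv2.INTER_CUBIC))
E
```

```text
time_s: 30.32
tcp_pos: [0.6257, -0.0602, 0.1224]
eef_rot: [[0.965, -0.032, 0.261], [-0.03, -1.0, -0.009], [0.261, 0.001, -0.965]]
wrist_force: [0.2, 0.4, -3.7]
finger_gap: 0.652
gripper_force: 30.0
[ 0.62573779 -0.0602425   0.12244366]
```

View pics/z4.png

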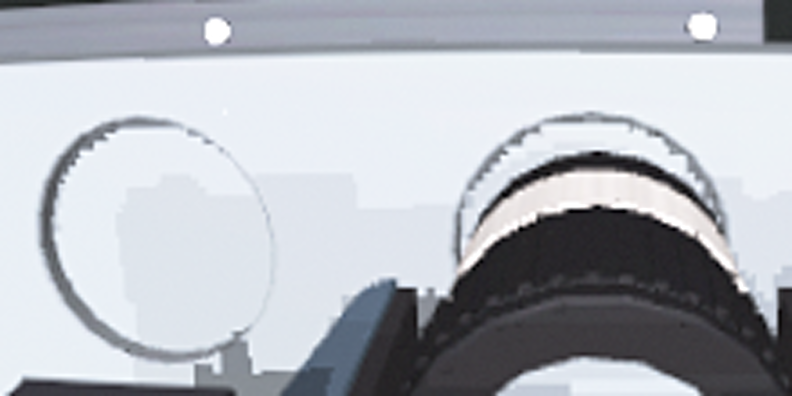

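```bash
python3 -m creep '[[1,0.002,0.0008,-0.01,0,0,0],[1,0.0045,0.0007,-0.0185,0,0,0],[1,0.0057,0.0007,-0.0225,0,0,0],[1,0.0057,0.0007,-0.0225,0,0,0],[1,0.0057,0.0007,-0.0225,0,0,0]]';python3 -m creep '[[1,0.0008,0,-0.003,0,0,0],[1,0.0008,0,-0.003,0,0,0],[1,0.0008,0,-0.003,0,0,0]]'
```

```text
time_s: 31.0
tcp_pos: [0.6309, -0.0595, 0.0982]
eef_rot: [[0.965, -0.032, 0.259], [-0.03, -0.999, -0.009], [0.259, 0.0, -0.966]]
wrist_force: [0.5, 0.6, -3.2]
finger_gap: 0.653
gripper_force: 30.0
time_s: 31.38
tcp_pos: [0.632, -0.0596, 0.0964]
eef_rot: [[0.965, -0.031, 0.26], [-0.03, -1.0, -0.009], [0.26, 0.001, -0.966]]
wrist_force: [-11.3, 1.0, 15.7]
finger_gap: 0.657
gripper_force: 30.0
```

Seated at the same depth. I release and return to the left case.

```bash
python3 -m creep '[[-1,-0.0005,0,0.002,0,0,0],[-1,-0.0005,0,0.002,0,0,0],[-1,-0.0005,0,0.002,0,0,0],[-1,-0.008,0,0.03,0,0,0],[-1,-0.018,0,0.07,0,0,0],[-1,-0.05,0.03,0.09,0,5,0],[-1,-0.09,0.07,0.09,0.3,10,0],[-1,-0.129,0.11,0.09,0.5,15,0],[-1,-0.129,0.16,0.08,0.5,15,0],[-1,-0.129,0.22,0.07,0.5,15,0],[-1,-0.129,0.275,0.055,0.5,15,0],[-1,-0.129,0.2865,0.049,0.5,15,0]]'
python3 -m creep '[[-1,0,0,0,0,0,0],[-1,0,0,0,0,0,0]]'
python3 - <<'E'
from look import *
o=manip.get_obs();w=cap('wrist');c=cap('side');print(o['tcp_pos'])
out=np.zeros((600,800,3),np.uint8);out[:250,:640]=w['img'][:250];out[255:600,:560]=cv2.resize(c['img'][150:250,210:370],(560,345),interpolation=cv2.INTER_CUBIC)
cv2.imwrite('pics/combo5.png',out[:,:,::-1])
E
```

```text
time_s: 32.88
tcp_pos: [0.5022, 0.2295, 0.1434]
eef_rot: [[1.0, -0.029, -0.001], [-0.029, -1.0, -0.0], [-0.0, 0.0, -1.0]]
wrist_force: [-0.1, -0.6, 0.6]
finger_gap: 1.002
gripper_force: 0.0
time_s: 33.12
tcp_pos: [0.5029, 0.226, 0.1445]
eef_rot: [[0.999, -0.032, 0.0], [-0.032, -0.999, -0.0], [0.0, -0.0, -1.0]]
wrist_force: [-0.0, 0.4, -0.1]
finger_gap: 1.0
gripper_force: 0.0
[0.50290981 0.22604879 0.14449137]
```

View pics/combo5.png

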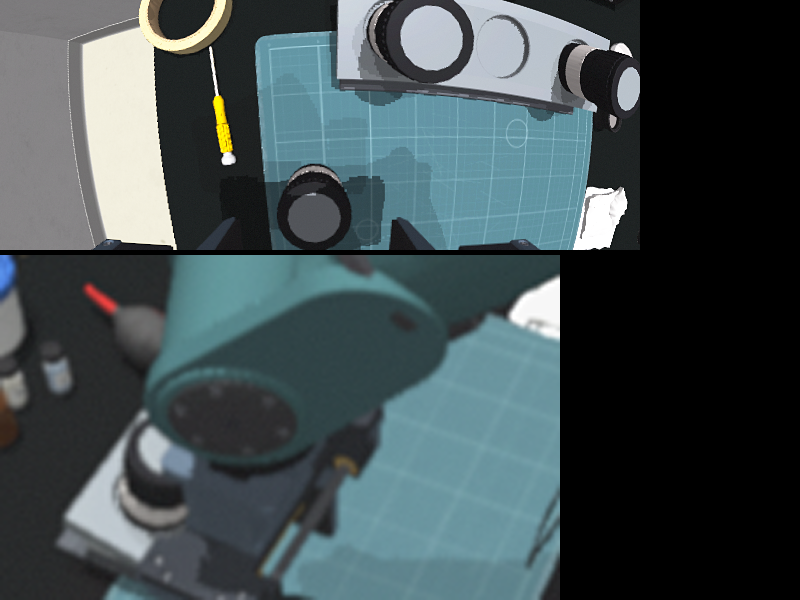

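Both sound cases stand in the rack. The rattler's lid is at (314,217), about 2 mm off centre. I grip it and lift, and check the microscope head's extent numerically.

```bash
python3 -m creep '[[-1,-0.002,0.0015,-0.05,0,0,0],[-1,-0.002,0.0015,-0.0945,0,0,0],[-1,-0.002,0.0015,-0.0945,0,0,0],[1,-0.002,0.0015,-0.0945,0,0,0],[1,-0.002,0.0015,-0.0945,0,0,0],[1,-0.002,0.0015,-0.0945,0,0,0],[1,-0.002,0.0015,-0.0945,0,0,0],[1,-0.002,0.0015,-0.05,0,0,0],[1,-0.002,0.0015,0,0,0,0],[1,-0.002,0.0015,0.05,0,0,0],[1,-0.002,0.0015,0.08,0,0,0],[1,-0.002,0.0015,0.08,0,0,0]]'
python3 - <<'E'
from look import *
c=cap('side');s=cap('scene')
a=cv2.imread('pics/side0.png',0);b=cv2.imread('pics/scene0.png',0)
def runs(g,r,x0,x1):
    k=g[r,x0:x1]>110;d=np.diff(np.r_[0,k.astype(int),0]);return [(int(p)+x0,int(q)+x0) for p,q in zip(np.where(d==1)[0],np.where(d==-1)[0]) if q-p>6]
for r in (3,15,30):print('side',r,runs(a,r,350,450))
for r in (15,22,30,45,60):print('scene',r,runs(b,r,400,470))
for y in (-.29,-.31,-.33,-.36): print(y,[proj(k,[[.46,y,.35],[.46,y,.42]]).round(0).tolist() for k in(c,s)])
E
```

```text
time_s: 34.72
tcp_pos: [0.5015, 0.2289, 0.2262]
eef_rot: [[0.999, -0.031, 0.004], [-0.031, -1.0, 0.002], [0.004, -0.002, -1.0]]
wrist_force: [-0.4, 0.3, -4.4]
finger_gap: 0.647
gripper_force: 30.0
side 3 [(360, 418)]
side 15 [(359, 412), (413, 422)]
side 30 [(358, 365), (380, 405)]
scene 15 [(400, 437)]
scene 22 [(400, 439)]
scene 30 [(400, 436)]
scene 45 [(400, 432)]
scene 60 [(400, 411), (413, 428)]
-0.29 [[[392.0, 46.0], [395.0, 22.0]], [[419.0, 75.0], [422.0, 49.0]]]
-0.31 [[[394.0, 42.0], [397.0, 17.0]], [[422.0, 74.0], [426.0, 48.0]]]
-0.33 [[[397.0, 38.0], [400.0, 13.0]], [[426.0, 73.0], [430.0, 47.0]]]
-0.36 [[[401.0, 31.0], [404.0, 6.0]], [[431.0, 71.0], [435.0, 46.0]]]
```

Run:
```python
from look import *
for n,(x0,x1,y0,y1) in {'scene':(400,500,0,100),'side':(330,480,0,80)}.items():
    c=cap(n);g=cv2.cvtColor(c['img'],cv2.COLOR_RGB2GRAY)[y0:y1,x0:x1];hsv=cv2.cvtColor(c['img'],cv2.COLOR_RGB2HSV)[y0:y1,x0:x1]
    print(n)
    for r in range(0,g.shape[0],6): print(y0+r,''.join('T' if hsv[r,k,1]>90 and 80<hsv[r,k,0]<100 and g[r,k]>30 else ' .:-=+*#%@'[min(9,g[r,k]//26)] for k in range(0,g.shape[1],2)))
```

```text
scene
0 ++++++++++++++++++++-......:++++++++++++++++++++++
6 ++++++++++++++++++++:......=++++++++++++++++++++++
12 ++++++++++++++++++++:****+++++++++++++++++++++++++
18 ++++++++++++++++++:=***##+++++++++++++++++++++++++
24 ++++++++++%@@@@@@@@@@@@@@@@@@@@@@@%++-:....   ....
30 +%**#*+++***#******####%#####:...........:=+++*TTT
36 ++++++++++++++++++++++**++=:.  ..         .+TTTTTT
42 +++++++++++++++++++++++++..               :TTTTTTT
48 ++++*++==++===+++++++++++:        .:....:::--:.:::
54 +++++++=++++++++++++++++++.      .      ..........
60 +++++=-=+++++++++++++++++=       ..        .::-:::
66 ++++-+++=====+++++++++++++++=:. .-+:  +TTTTTTTTTTT
72 +++:+++++++++++************++++++++.  *TTTTTTTTTTT
78 ----*%%*++*#*++++++++++++==+++++++=. .*TTTTTTTTTTT
84 ...-++++++++++++++*++++. =++++++++-  :#+++**TTTTTT
90 ...+++++=++++++++++++*#*+++=--:...   =*++*%@@@#-..
96 ..:+++++.        ....   ......  ............. ....
side
0 .......---------=@@@===+++++++++++++++++==+#........:..:TTTTTTTT=TTTT=TTTTT
6 ......::----+-=@@@*=+=+++++++====++++===+*+@@@#:...-TTTTTTT=TTTTTTTTT=TTTTT
12 .............:
[... 230 characters left out ...]
.....::++++......:=+++++++==TTTTTTTTTTTTTTTTTTTTTTTTT=TTTTTTTTTTTTTT
36 .............:===:...........-TTTTTTTTTTTTTTTTTTTTTTTTTTTTTTTTTTTTTTTTT=TT=
42 ...:::.......:===-::....:TTTTTTTTTTTTTTTTTTTTTTTTTT=TTTTTTTTTTTTTTTTT=T-T--
48 +:::::.......:=+-::.:-TTTTTTTTTTTTTTTTTTTTTTTT=TTTTTTTTTTTTTT===TTT----TT--
54 ::::-=.......:-:-TTTTTTTTTTTTTTTTTTTTTTT==TTTTTTT=TTTTTTTTTT-----T--T---:-=
60 ::.::::...:=-=TTTTTTTTTTTTTTTTTTTTTTTTTTTTTTTTTTT=T=TTTT----TT-T-:-==-:--::
66 ::......:TTTTTTTTTTTTTTTTTTTTTTTTTTTTTTTTTT=T=TTT--T---T----=--::::::::::::
72 :::.:TTTTTTTTTTTTTTTTTTTTTTTTTTTTTTTTTTT=TT-----TT---=--:::::::::::::::::::
78 :-TTTTTTTTTTTTTTTTTTTTTTTTTTTTTTT=TTTT----TT--=--::::::::::::::::::::::::::
```

Run:
```python
from look import *
c=cap('side');s=cap('scene')
for P in [(.47,-.31,.3),(.47,-.31,.45),(.47,-.31,.55),(.40,-.31,.45),(.35,-.31,.45),(.35,-.31,.55),(.43,-.19,.25),(.43,-.19,.4),(.43,-.19,.5),(.5,.23,.35),(.5,.23,.55)]: print(P,proj(s,[P]).round(0)[0],proj(c,[P]).round(0)[0])
i=s['img'];print([ (q,i[q[1],q[0]].tolist()) for q in [(405,40),(420,50),(435,40),(445,15),(460,40),(470,60),(495,20),(440,75),(404,10),(460,74)]])
j=cv2.cvtColor(cv2.imread('pics/scene0.png'),cv2.COLOR_BGR2RGB);print([ (q,j[q[1],q[0]].tolist()) for q in [(405,40),(420,50),(435,40),(404,10),(430,10)]])
```

```text
(0.47, -0.31, 0.3) [417.  90.] [389.  57.]
(0.47, -0.31, 0.45) [425.  36.] [395.   5.]
(0.47, -0.31, 0.55) [431.  -5.] [400. -36.]
(0.4, -0.31, 0.45) [448.  39.] [423.  12.]
(0.35, -0.31, 0.45) [465.  41.] [444.  17.]
(0.35, -0.31, 0.55) [474.  -4.] [453. -24.]
(0.43, -0.19, 0.25) [403. 118.] [385. 105.]
(0.43, -0.19, 0.4) [410.  62.] [391.  56.]
(0.43, -0.19, 0.5) [416.  19.] [396.  18.]
(0.5, 0.23, 0.35) [264. 106.] [282. 192.]
(0.5, 0.23, 0.55) [256.  -5.] [273. 119.]
[((405, 40), [148, 150, 151]), ((420, 50), [138, 138, 135]), ((435, 40), [148, 148, 144]), ((445, 15), [170, 172, 174]), ((460, 40), [22, 21, 22]), ((470, 60), [21, 22, 22]), ((495, 20), [145, 146, 148]), ((440, 75), [154, 153, 149]), ((404, 10), [148, 149, 150]), ((460, 74), [150, 151, 152])]
[((405, 40), [148, 149, 150]), ((420, 50), [138, 137, 133]), ((435, 40), [53, 87, 91]), ((404, 10), [147, 148, 149]), ((430, 10), [147, 149, 150])]
```

Run:
```python
from look import *
for n,x0,x1,y1 in (('scene',400,500,100),('side',340,460,40)):
    i=cap(n)['img'].astype(int)
    for r in range(0,y1,4): print('%3d'%r,''.join('W' if i[r,k,0]-i[r,k,2]>=2 and i[r,k].sum()>200 else ('d' if i[r,k].sum()<130 else ('t' if i[r,k,2]-i[r,k,0]>25 else '.')) for k in range(x0,x1,2)))
```

```text
0 ........W............tttttt.......................
  4 .......WW...........ttttttt.......................
  8 .......WW...........ttttttt.......................
 12 .......WW.........................................
 16 .......W..........................................
 20 .......W..........................................
 24 WWWWWWWWWWWWWW...................WW.....ddddddddtt
 28 WWWWWWWWWWWWWWWWWWWWWWWWWW.WW.....W..dddtttttttttt
 32 ......WWWWWWWWWWWWWWWWWWWWWWWdddddddddddddtttttttt
 36 ......WWWWWWWWWWWWWWWWWWWWW.dddddddddddddddttttttt
 40 .....WWWWWWWWWWWWWWWWWWWWW.dddddddddddddddtttttttt
 44 .....WWWWWWWWWWWWWWWWWWWWdddddddddddddddddtttttttt
 48 .....WWWWWWWWWWWWWWWWWWWW.dddddddd..d.d...........
 52 .......WWWWWWWWWWWWWWWWWWWddddddd.dddddddd..dddddd
 56 ....WW.WWWWWWWWWWWWWWWWWWWdddddddddddddddddddddddd
 60 ....W..WWWWWWWWWWWWWWWWWWWdddddddddddddddddd..tttt
 64 ....W...WWWWWWWWWWWWWWWWWWW.dddddd..ddtttttttttttt
 68 .........WWWWWWWWWWWWWWWWWWW........ddtttttttttttt
 72 ....W....WWWWWWWWWWWWWWWWWWW.......dddtttttttttttt
 76 ........WWWWWWWWWWWWWWWWWWW........ddttttttttttttt
 8
[... 222 characters left out ...]
d..WWWWWdddddddddddddddddddddddddd.........ddddddd
  0 d..........WW.WWWWWWWWWWWWWWWWWWWWWWWWWdddddddd.dd.ttttttttt
  4 WWW......WW..WWWWWWWWWWWWWWWWWWWWWWWWW...dddddd.tttttttttttt
  8 d.........WWWWWWWWWWWWWWWWWWWWWWWWWWW.......tttttttttttttttt
 12 d........WWWWWWWWWWWWWWWWWWWWWWWWWWWW.....tttttttttttttttttt
 16 ........WWWWWWWWWWWWWWWWWWWWWWWWWWWW...ttttttttttttttttttttt
 20 .........WWWWWWWWWWWWWWWWWWWWWWWWWWttttttttttttttttttttttttt
 24 .........WWWWWWWWWWWWWWWWWWWWWWW.ttttttttttttttttttttttttttt
 28 .......WWWWWWWddddWWWWWWWWWWW.tttttttttttttttttttttttttttttt
 32 d........WWWWddddddd.WWWWW.ttttttttttttttttttttttttttttttttt
 36 .........WWW.dd.ddddddd.tttttttttttttttttttttttttttttttttttt
```

Run:
```python
from look import *
c=cap('side');s=cap('scene')
# vertical planes through column pixels: intersect at z=.4
def line(k,col,r):  # xy line of points at this column at heights ~.4
    o,d=ray(k,(col,r));return o,d
for sc in (410,432,452):
  for si in (360,388,412):
    best=None
    for y in np.arange(-.5,-.2,.005):
      for x in np.arange(.35,.75,.005):
        e=np.hypot(proj(s,[(x,y,.41)])[0][0]-sc,proj(c,[(x,y,.41)])[0][0]-si)
        if best is None or e<best[0]: best=(e,x,y)
    print(sc,si,np.round(best,3))
print(manip.get_obs()['joint_positions'].round(1))
```

```text
410 360 [ 0.361  0.625 -0.48 ]
410 388 [ 0.512  0.445 -0.21 ]
410 412 [14.462  0.41  -0.205]
432 360 [16.816  0.605 -0.5  ]
432 388 [ 0.486  0.55  -0.495]
432 412 [ 0.232  0.4   -0.245]
452 360 [32.878  0.575 -0.5  ]
452 388 [15.904  0.525 -0.5  ]
452 412 [ 1.192  0.485 -0.5  ]
[ 22.1   7.5 116.4   0.   56.1 113.9]
```

```bash
python3 -m creep '[[1,-0.005,-0.04,0,0,0,10],[1,-0.01,-0.08,0,0,0,20],[1,-0.015,-0.12,0,0,0,30],[1,-0.02,-0.16,0,0,0,40],[1,-0.027,-0.2,0,0,0,50],[1,-0.033,-0.24,0,0,0,60],[1,-0.04,-0.28,0,0,0,70],[1,-0.046,-0.32,0,0,0,80],[1,-0.053,-0.36,0,0,0,90],[1,-0.06,-0.39,0,0,0,90],[1,-0.06,-0.39,0,0,0,90]]'
```

```text
time_s: 36.6
tcp_pos: [0.4404, -0.1629, 0.2242]
eef_rot: [[0.034, 0.999, 0.0], [0.999, -0.034, -0.0], [-0.0, 0.0, -1.0]]
wrist_force: [-0.0, 0.8, -3.6]
finger_gap: 0.645
gripper_force: 30.0
```

```bash
python3 -m creep '[[1,-0.001,-0.01,0,0,0,0],[1,-0.001,-0.02,0.001,0,0,0],[1,-0.002,-0.03,0.001,0,0,0],[1,-0.002,-0.039,0.001,0,0,0],[1,-0.002,-0.039,0.001,0,0,0],[1,-0.002,-0.039,0.001,0,0,0],[1,-0.002,-0.039,0.001,0,0,0],[1,-0.002,-0.039,0.001,0,0,0],[1,-0.002,-0.039,0.001,0,0,0]]'
python3 - <<'E'
from look import *
o=manip.get_obs();T=(o['tcp_pos'],o['eef_rot']);w=cap('wrist');print(o['joint_vel'].round(2),T[0])
i=w['img'];m=(i.min(2)>200).astype(np.uint8);n,l,st,ce=cv2.connectedComponentsWithStats(m)
for k in range(1,n):
    if st[k,4]>400:
        x,y,ww,h=st[k,:4];print(st[k].tolist(),[wonz(w,T,p,.026)[:2].round(3).tolist() for p in ((x,y),(x+ww,y),(x,y+h),(x+ww,y+h))])
E
```

```text
time_s: 37.72
tcp_pos: [0.4387, -0.2003, 0.2252]
eef_rot: [[0.031, 1.0, 0.0], [1.0, -0.031, -0.0], [-0.0, 0.0, -1.0]]
wrist_force: [0.3, -0.4, -3.3]
finger_gap: 0.645
gripper_force: 30.0
[-0.05 -0.02 -0.06  0.05 -0.13  0.02] [ 0.43870798 -0.20034847  0.22523038]
[199, 0, 20, 65, 737] [[0.301, 0.029], [0.327, 0.024], [0.3, -0.058], [0.326, -0.062]]
[447, 0, 70, 34, 1811] [[0.612, 0.022], [0.727, 0.045], [0.609, -0.025], [0.721, -0.008]]
[483, 31, 39, 41, 1213] [[0.663, -0.014], [0.73, -0.002], [0.66, -0.07], [0.727, -0.062]]
[448, 79, 70, 29, 1108] [[0.608, -0.084], [0.719, -0.073], [0.608, -0.121], [0.72, -0.113]]
[0, 118, 154, 282, 21377] [[-0.138, -0.062], [0.231, -0.118], [-1.146, -1.23], [0.058, -0.7]]
[284, 140, 72, 63, 676] [[0.402, -0.159], [0.489, -0.162], [0.398, -0.239], [0.489, -0.242]]
[302, 148, 33, 25, 403] [[0.424, -0.17], [0.463, -0.171], [0.422, -0.201], [0.463, -0.202]]
[181, 156, 48, 38, 941] [[0.266, -0.172], [0.332, -0.176], [0.259, -0.222], [0.327, -0.225]]
[469, 168, 34, 39, 1056] [[0.643, -0.198], [0.7, -0.198], [0.649, -0.253], [0.709, -0.256]]
```

```bash
python3 -c "
from plant import manip
print(manip.hand_in())"
```

```text
the job is handed in; nothing more can be done
None
```

The left case is the one that rattles: I am holding it upright and still, about 15 cm above the larger wipe pack. The middle and right cases tested sound and sit down in the rack's left and right seats. The job was handed in at about 38 s, and no verdict came back.

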